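Slide the paper tray home and bolt it

TASK

Put the loose paper tray back into the bay at the bottom of the printer's front and slide it fully home. Then slide the printer's tray bolt all the way across in front of the tray so that it is locked in, let go, and leave the other things on the cart where they are.

Things in the scene. Friction and masses are not known exactly. Their poses are not given: they have to be found in the camera images.
- tray_handle (a point): Middle of the solid grey handle rib on the -x end wall of the loose paper tray. Rib 34 long (x), 20 wide (y), 30 mm high, from 8 to 38 mm above the tray's underside; this point is 23 mm above the underside and 17 mm out from that wall's outer face. x points from handle to tray (the way it goes in), z up.
- paper_tray: The loose tray: open-topped grey plastic box 120 long (x) x 97 wide (y) x 26 mm high, 3 mm walls and floor, about 0.12 kg, so its far end is heavy on the handle: grip firmly, lying flat on the cart top at the start. Origin at the centre of the box's underside; the handle's middle is 77 mm from it along -x.
- tray_home (a point): Fixed point on the printer where the middle of the tray's handle is when the tray is fully home, resting on the bay floor with its far end against the bay's end; 39 mm above the cart top. Same axes as the tray's when home: x points level into the printer, z up.
- printer: Fixed white printer, 220 wide (y) x 170 deep (x) x 150 mm high (rear flap to 195), front facing -x; origin at the centre of its underside. Top carries a blank dark display and three buttons (not used). Same axes as tray_home.
- bay_mouth (a point): Middle of the lower edge of the bay's opening in the casing's front face, 44 mm in +x from tray_home, 16 mm above the cart top; x points in. Bay 100 wide, 38 high, 93 mm deep from here. In front, two 30 mm high cheeks flare the mouth from 100 wide here to 122 mm wide 26 mm farther out (-x); the bay floor reaches as far, then ramps down 10 mm over 12 mm.
- lip_edge (a point): Middle of the lower front edge of the grey output lip over the bay: 80 wide (y), 12 thick, sticks out 50 mm from the front face, underside 126 mm above the cart top. It ends 6 mm in front of (-x of) tray_home, so a vertical gripper at the handle strikes it near home: lean the tool back 35 to 45 degrees from vertical, fingers pointing into the printer.
- bolt_tab (a point): Point in the upright grey grip tab of the tray bolt, on the printer's front at its +y side; moves with the bolt; same axes as tray_home. Tab 12 wide (y), 16 deep (x), 36 to 70 mm above the cart top, this point at 55. Open, it is at x -6, y +116 mm from tray_home; shut, at y +76. It can be pinched or pushed.
- tray_bolt (a joint): Travel of the bolt in m: 0 open, 0.040 shut (slid to -y). Starts at 0 to 0.005, needs 2 N plus light drag, stays where left. Its steel bar, 24 to 36 mm above the cart top, reaches 50 mm to -y of the tab's middle and passes 4 mm in front of the end wall of a tray that is home; a tray not fully home blocks it.
- stapler: Black plastic stapler, 140 x 36 x 50 mm, long side along its x; origin at the centre of its underside. Bystander.
- pen_cup: Stainless pen cup with three pens, 76 mm across, cup 100 mm high, pens to about 155 mm; origin at the centre of its underside. Bystander.
- toner: Grey toner cartridge, 75 (x) x 258 (y) x 78 mm high; origin at the centre of its underside. Bystander.
- hole_punch: Red metal hole punch on a black base, 100 (x) x 115 (y) x about 80 mm high; origin at the centre of its underside. Bystander.
There are look-alikes about, which are no part of the job. What is shaped like the paper_tray but orange or red is not meant.

How it is judged:
By the outcome, as a careful person would: the job done as asked, in the order asked, and still so for the second after the job is handed in, with the robot touching nothing.
It also fails if it takes over 56 s, if anything falls off the work surface, if the arm or the gripper's body presses on something with over 40 N, if the wrist force passes 120 N, or if a joint passes its speed limit or range.

ROBOT

A 6-joint arm with a two-finger parallel gripper is mounted at the origin on the work surface. World frame = base frame: x ahead of the robot, y to its left, z up, the work surface at z = 0. Lengths are in m, angles in rad, forces in N, time in s.
With the tool pointing down it reaches from about 0.325 to 0.75 m from the base axis. Payload 7.6 kg.
Tool frame: the origin (TCP) lies at the very end of the fingers, on their centre line; the grasp point (between the pads) lies arm.tcp_to_grasp behind it (arm.tcp_to_grasp is the distance from the TCP to the grasp point, in m); x points along the fingers, y is the direction in which the jaws open and shut, and the axes are right-handed (so a half turn about x gives the same grasp; the last joint's range is limited). The gripper opens to 85 mm and grips with 20 to 120 N. Pads are 22 mm wide; open, the fingers measure 114 mm over their backs; the gripper's body (76 mm by 85 mm) begins 54 mm behind the grasp point. The pads swing forward as they close: fully open they stand 13 mm farther back than shut.
Start: joints at [-1.297, 0.052, 1.401, -0, 1.689, -0.07], TCP at [0.177, -0.494, 0.231] pointing down, gripper open.
Joint ranges: [-2.9, 2.9], [-0.91, 2.17], [0.12, 2.37], [-1.06, 4.2], [0.26, 2.73], [-2.93, 2.93]. Speed limits (rad/s): [2.57, 2.57, 3.01, 3.14, 3.14, 3.14].

INTERFACE

Orientations are given as a 3x3 rotation matrix whose columns are the frame's x, y, z axes.
In Python, from bench import arm gives the robot as it stands. Calls block until the motion is done:
- arm.move_pose(position, orientation): joint-space move of the TCP to a pose.
- arm.move_l(position, v=0.15, frame=None, until_force=None): straight line of the TCP; frame=None keeps the orientation; v is the mean speed in m/s. With until_force (N) it stops when the force on the tool has changed by that much, and returns True; else False.
- arm.set_joints(angles): joint-space move.
- arm.ungrasp() and arm.close(force=None): open the fingers fully, or close them until they stop; force is the grip in N (None keeps the last).
- arm.wait(seconds).
- arm.inverse_kinematics(position, orientation): joint angles nearest the present ones, or None.
- arm.get_obs(): the state.
- arm.read_camera(name): name is "side" or "top" or "wrist"; returns (picture, depth): 384x512x3 uint8, blue, green, red; 384x512 float32, m along the optical axis (not along the pixel's ray), 0 where there is no reading.
- arm.get_calibration(name): a dict with "intrinsics" (3x3 intrinsics, pixels), "world_to_cam" (4x4, takes a point from world to camera coordinates). Camera axes: x right, y down, z forward; pixel columns grow to the right and rows downward; lengths in m; the calibration is good to about 2 mm. A picture is of the moment at which its call begins: read the wrist's pose just before it. get_calibration takes no time and is no camera call; for the wrist camera it gives the pose at the moment of the call.
A pose or a line that the arm cannot do raises arm.MotionError and nothing moves.
- arm.hand_in(): hands the job in, once; it reports no verdict.
The state is a dict: "clock": time; "joint_pos": joint angles; "joint_velocities": joint speeds; "tau": joint torques, N m; "tool_pos": TCP position; "orientation": TCP orientation; "ft_force": force on the tool from outside, world axes, zero at the start; "moment": the same for the moment, N m; "width": opening from 0.0 (shut) to 1.0 (fully open).
Only numpy, scipy, OpenCV 4.12 (cv2) and the standard library are available. Lean on these libraries where they do the work, as an engineer would, in place of code of your own. Each camera call takes 0.05 s, during which the arm holds its last target.

## Working session

There is one attempt and no reset: what is moved stays moved. The work goes in short steps, each a Python script; the robot and the scene stay as the last script left them, time stands still between calls to the robot, and variables do not carry over. Pictures are saved under pics/ and viewed, and the job is handed in when it is done.

```bash
ls; mkdir -p pics; python3 - <<'E'
from bench import arm
import cv2,numpy as np
for n in ("side","top","wrist"):
    c=arm.get_calibration(n); p,d=arm.read_camera(n)
    cv2.imwrite(f"pics/a_{n}.png",p); np.savez(f"a_{n}.npz",p=p,d=d,K=c["intrinsics"],T=c["world_to_cam"])
    print(n,c["intrinsics"],c["world_to_cam"])
print(arm.get_obs(),arm.tcp_to_grasp)
E
```

```text
pics
side [[444.07969244   0.         255.72381408]
 [  0.         444.07969244 196.23718025]
 [  0.           0.           1.        ]] [[-0.99594093 -0.08720769  0.0222819   0.51894252]
 [-0.06890798  0.57946234 -0.81208072  0.13903583]
 [ 0.05790816 -0.81031982 -0.58311957  1.74472983]
 [ 0.          0.          0.          1.        ]]
top [[360.85291096   0.         257.14491633]
 [  0.         360.85291096 192.29329484]
 [  0.           0.           1.        ]] [[-0.02289444 -0.99956646 -0.01851311 -0.0249637 ]
 [-0.99257128  0.02493974 -0.11908088  0.53474826]
 [ 0.11949097  0.01564929 -0.99271195  1.45364666]
 [ 0.          0.          0.          1.        ]]
wrist [[265.69406104   0.         254.22755126]
 [  0.         265.69406104 187.29410387]
 [  0.           0.           1.        ]] [[ 3.36853126e-01 -9.41556725e-01 -9.51573596e-04 -5.23265219e-01]
 [-9.04923022e-01 -3.24025819e-01  2.75901420e-01 -3.61530580e-02]
 [-2.60085172e-01 -9.20771548e-02 -9.61185467e-01  3.77406925e-01]
 [ 0.00000000e+00  0.00000000e+00  0.00000000e+00  1.00000000e+00]]
{'clock': 0.15, 'joint_pos': array([-1.29729306e+00,  5.27002332e-02,  1.40148553e+00,  1.47091533e-05,
        1.68857442e+00, -7.03393832e-02]), 'joint_velocities': array([-0.0007598 , -0.00277431, -0.0008394 , -0.00118603,  0.00135047,
       -0.00215664]), 'tau': array([ 9.24618980e-04, -3.81949925e+01, -3.60424411e+01, -2.59047550e-05,
        4.61157295e-03, -2.27405320e-05]), 'tool_pos': array([ 0.17692839, -0.4940575 ,  0.23066464]), 'orientation': array([[-3.01290996e-04,  3.37108740e-01, -9.41465669e-01],
       [ 1.12807295e-03, -9.41464999e-01, -3.37108861e-01],
       [-9.99999318e-01, -1.16360982e-03, -9.66283224e-05]]), 'ft_force': array([0.5415865 , 0.951209  , 0.33295562]), 'moment': array([ 0.02749391, -0.00064867,  0.00062818]), 'width': 0.9997153812366024} 0.0187
```

View pics/a_top.png

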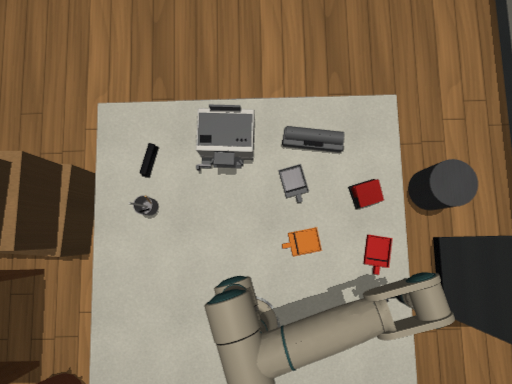

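View pics/a_side.png

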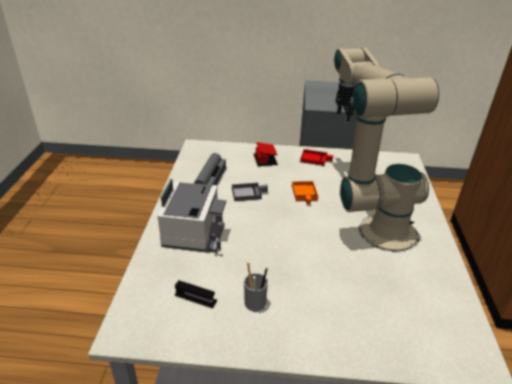

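View pics/a_wrist.png

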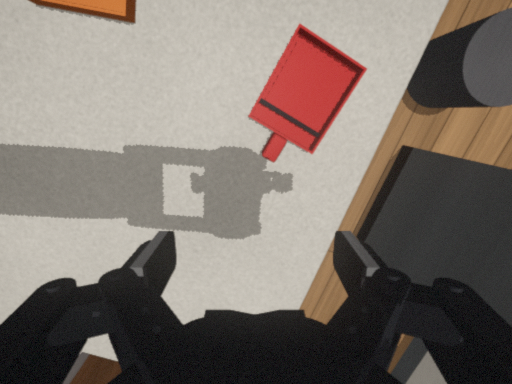

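The top view shows the grey tray at about (293,181), with its handle at (298,199). The printer is at (225,135) and its bolt tab at about (199,168). I'll take a first measurement from the top depth image.

```bash
cat > h.py <<'E'
import numpy as np,cv2
def load(n):
    z=np.load(n); return z["p"],z["d"],z["K"],z["T"]
def pts(d,K,T):
    v,u=np.mgrid[0:d.shape[0],0:d.shape[1]]
    x=np.stack([(u-K[0,2])/K[0,0]*d,(v-K[1,2])/K[1,1]*d,d],-1)
    return (x-T[:3,3])@T[:3,:3]
def ray(uv,z,K,T):
    uv=np.atleast_2d(uv).astype(float)
    r=np.c_[(uv[:,0]-K[0,2])/K[0,0],(uv[:,1]-K[1,2])/K[1,1],np.ones(len(uv))]@T[:3,:3]
    c=-T[:3,:3].T@T[:3,3]
    return c+r*((z-c[2])/r[:,2])[:,None]
def proj(P,K,T):
    q=np.atleast_2d(P)@T[:3,:3].T+T[:3,3]; return (q@K.T)[:,:2]/q[:,2:]
E
python3 - <<'E'
from h import *
p,d,K,T=load("a_top.npz"); P=pts(d,K,T)
cv2.imwrite("pics/top_z.png",cv2.resize(p[90:220,180:330],None,fx=5,fy=5,interpolation=cv2.INTER_CUBIC)[:600,:750])
def rect(m,n):
    q=P[m][:,:2].astype(np.float32); r=cv2.minAreaRect(q); print(n,len(q),r, np.median(P[m][:,2]))
roi=np.zeros(d.shape,bool)
def box(u0,v0,u1,v1):
    m=np.zeros(d.shape,bool); m[v0:v1,u0:u1]=1; return m
Z=P[...,2]
print("table z",np.median(Z[box(100,220,200,260)]))
rect(box(185,95,265,180)&(Z>.14)&(Z<.16),"printer top")
rect(box(270,160,315,210)&(Z>.012)&(Z<.06),"tray")
rect(box(270,190,315,210)&(Z>.028)&(Z<.06),"handle")
g=p.astype(int).max(2); rect(box(270,160,315,210)&(g<150),"tray dark")
E
```

```text
table z 0.0017960972237454427
printer top 2471 ((0.742765486240387, 0.08140012621879578), (0.22035625576972961, 0.22038525342941284), 86.76004028320312) 0.1527503810852161
tray 192 ((0.5584471225738525, -0.19555073976516724), (0.16655243933200836, 0.09743466973304749), 14.277255058288574) 0.026009486459070932
handle 53 ((0.5137386918067932, -0.2003118097782135), (0.09859656542539597, 0.04788941890001297), 86.07469940185547) 0.03722946270751538
tray dark 703 ((0.497687965631485, -0.1684749871492386), (0.1420476883649826, 0.3251492977142334), 76.32840728759766) 0.006008530964140084
```

View pics/top_z.png

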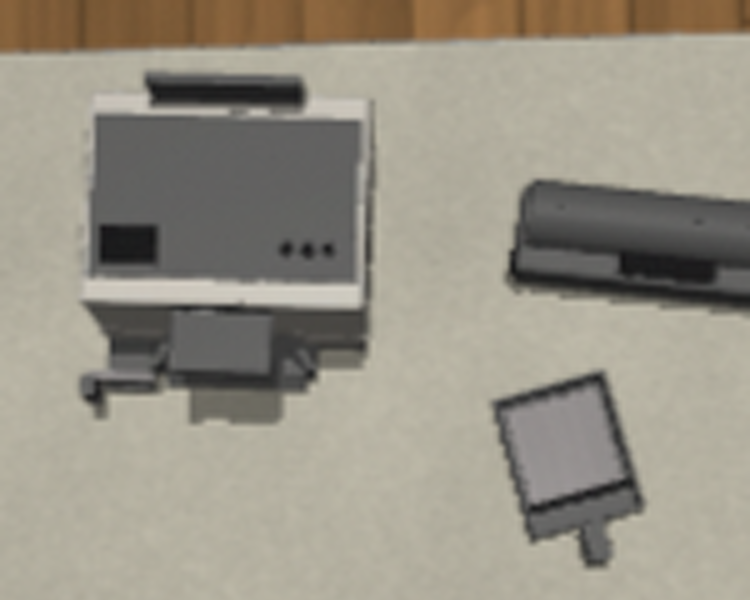

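```bash
python3 - <<'E'
from h import *
from bench import arm
o=arm.get_obs(); R=o["orientation"]; p=o["tool_pos"]
T=arm.get_calibration("wrist")["world_to_cam"]
c=-T[:3,:3].T@T[:3,3]
print("cam in tool",R.T@(c-p),"\naxes in tool\n",R.T@T[:3,:3].T)
def Rt(yaw,tilt,s):
    f=np.array([np.cos(yaw),np.sin(yaw),0]);x=f*np.sin(tilt)-np.array([0,0,1])*np.cos(tilt)
    y=s*np.array([-f[1],f[0],0]); return np.c_[x,y,np.cross(x,y)]
for s in(1,-1):
  for nm,pos,yaw,t in (("grasp",[.48,-.21,.03],.25,40),("grasp",[.48,-.21,.03],.25,0),("home",[.615,.08,.04],-.03,40),("home",[.615,.08,.04],-.03,45),("tab",[.61,.195,.05],-.03,40),("tab",[.61,.195,.05],-.03,0),("viewp",[.5,.08,.2],-.03,40),("viewt",[.45,-.2,.2],.25,15)):
    print(s,nm,t,arm.inverse_kinematics(np.array(pos),Rt(yaw,np.radians(t),s)))
# printer top edges from image: white band mask
pc,d,K,T=load("a_top.npz");P=pts(d,K,T)
sub=np.zeros(d.shape,bool);sub[95:180,185:265]=1
m=sub&(P[...,2]>.145)&(P[...,2]<.158)
m=cv2.morphologyEx(m.astype(np.uint8),cv2.MORPH_OPEN,np.ones((3,3)))
cs,_=cv2.findContours(m,0,2); cc=max(cs,key=cv2.contourArea)
q=ray(cc[:,0],.15,K,T)[:,:2].astype(np.float32); print(cv2.minAreaRect(q))
E
```

```text
cam in tool [-0.14167708 -0.00129497 -0.06922714] 
axes in tool
 [[-4.38811980e-04 -2.76009447e-01  9.61154822e-01]
 [ 9.99999867e-01 -3.82069151e-04  3.46829895e-04]
 [ 2.71499280e-04  9.61154847e-01  2.76009578e-01]]
1 grasp 40 None
1 grasp 0 [-4.82898393e-01  2.16944374e-01  1.63709059e+00 -4.44089210e-16
  1.28755769e+00 -2.30369472e+00]
1 home 40 [ 0.11055423  0.09823352  1.90113784 -0.20537997  0.4573255  -1.27805452]
1 home 45 [ 0.11651186  0.08556216  1.95607875 -0.31873556  0.33569002 -1.1647899 ]
1 tab 40 [ 0.35833464  0.16095274  1.80718494 -0.47254037  0.56420836 -0.85935996]
1 tab 0 [ 2.51754237e-01  4.94608399e-01  1.24193177e+00 -4.44089210e-16
  1.40505248e+00 -1.28904209e+00]
1 viewp 40 [ 0.14920678 -0.49634399  2.05846854 -0.14743343  0.89460499 -1.34023188]
1 viewt 15 [-0.60545689 -0.18363919  1.70693147  0.19818164  1.44678576 -2.43388538]
-1 grasp 40 [-0.78777751 -0.00621957  2.03463801  0.79515851  0.8873534   0.08419566]
-1 grasp 0 [-4.82898393e-01  2.16944374e-01  1.63709059e+00 -4.44089210e-16
  1.28755769e+00  8.37897934e-01]
-1 home 40 [ 0.11055423  0.09823352  1.90113784 -0.20537997  0.4573255   1.86353814]
-1 home 45 [ 0.11651186  0.08556216  1.95607875 -0.31873556  0.33569002  1.97680276]
-1 tab 40 [ 0.35833464  0.16095274  1.80718494 -0.47254037  0.56420836  2.28223269]
-1 tab 0 [ 2.51754237e-01  4.94608399e-01  1.24193177e+00 -4.44089210e-16
  1.40505248e+00  1.85255056e+00]
-1 viewp 40 [ 0.14920678 -0.49634399  2.05846854 -0.14743343  0.89460499  1.80136077]
-1 viewt 15 [-0.60545689 -0.18363919  1.70693147  0.19818164  1.44678576  0.70770728]
((0.7672252655029297, 0.07959584891796112), (0.2195814847946167, 0.17026717960834503), 86.85926818847656)
```

The printer-top rectangle fits 220x170 well: centre (0.767, 0.080), yaw about -3.1°. Next is a close wrist view of the tray.

```bash
cat >> h.py <<'E'
def Rt(yaw,tilt,s=-1):
    f=np.array([np.cos(yaw),np.sin(yaw),0]);t=np.radians(tilt);x=f*np.sin(t)-np.array([0,0,1])*np.cos(t)
    y=s*np.array([-f[1],f[0],0]); return np.c_[x,y,np.cross(x,y)]
def snap(arm,n,tag):
    c=arm.get_calibration(n); p,d=arm.read_camera(n)
    cv2.imwrite(f"pics/{tag}.png",p); np.savez(f"{tag}.npz",p=p,d=d,K=c["intrinsics"],T=c["world_to_cam"])
E
python3 - <<'E'
from h import *
from bench import arm
R=Rt(.25,40); h=np.array([.485,-.213,.023])
arm.move_pose(h-R[:,0]*.14+[0,0,.06],R)
snap(arm,"wrist","b_wrist"); o=arm.get_obs(); print(o["clock"],o["tool_pos"])
E
```

```text
1.4583 [ 0.39779966 -0.2361711   0.1908021 ]
```

View pics/b_wrist.png

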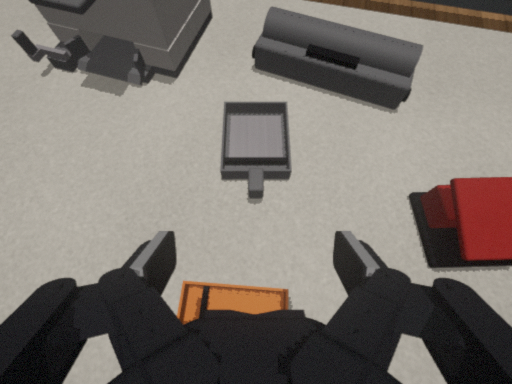

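```bash
python3 - <<'E'
from h import *
p,d,K,T=load("b_wrist.npz");P=pts(d,K,T);Z=P[...,2]
print("table",np.median(Z[200:230,200:320]))
m=np.zeros(d.shape,bool);m[90:205,205:305]=1
hsv=cv2.cvtColor(p,cv2.COLOR_BGR2HSV)
print("vals floor/wall/table/handle",p[140,255],p[170,235],p[150,340],p[182,257], Z[140,255],Z[172,235],Z[180,257])
g=(p.max(2)<125)&m
g=cv2.morphologyEx(g.astype(np.uint8),cv2.MORPH_OPEN,np.ones((3,3)))
cs,_=cv2.findContours(g,0,1);c=max(cs,key=cv2.contourArea)[:,0]
cv2.imwrite("pics/b_m.png",g*255)
# handle pts & rim pts by depth
mh=m&(Z>.033)&(Z<.045);mr=m&(Z>.021)&(Z<.031)
for n,k in(("h",mh),("r",mr)):
    q=P[k][:,:2].astype(np.float32);print(n,len(q),cv2.minAreaRect(q),q.mean(0))
# contour: side edges onto rim plane (upper edges at rim z=.026)
W=ray(c,.026,K,T)
sel=lambda a:a
L=c[(c[:,1]>110)&(c[:,1]<160)&(c[:,0]<235)];Rr=c[(c[:,1]>110)&(c[:,1]<160)&(c[:,0]>275)];F=c[(c[:,1]<110)&(c[:,0]>232)&(c[:,0]<280)]
for n,q in(("L",L),("R",Rr),("F",F)):
    w=ray(q,.026,K,T)[:,:2].astype(np.float32);l=cv2.fitLine(w,cv2.DIST_HUBER,0,.01,.01).ravel();print(n,len(q),np.degrees(np.arctan2(l[1],l[0])),l[2:],)
hc=c[(c[:,1]>180)];print(np.c_[hc[:,1],hc[:,0]][:40].tolist())
mo=(hsv[...,0]>5)&(hsv[...,0]<18)&(hsv[...,1]>150);mo[:260]=0;q=P[mo];print("orange",q.min(0),q.max(0))
E
```

```text
table -0.0010093963112994431
vals floor/wall/table/handle [139 139 144] [96 98 99] [165 174 179] [104 105 107] 0.001758278861528003 0.020908263753102667 0.03758846766332841
h 357 ((0.50418621301651, -0.21020391583442688), (0.03378625959157944, 0.01916058361530304), 12.332375526428223) [ 0.50344145 -0.21049686]
r 762 ((0.5628381967544556, -0.1951422542333603), (0.1539345383644104, 0.09718811511993408), 14.399711608886719) [ 0.5719907  -0.19322135]
L 49 13.951287 [ 0.55985916 -0.14703326]
R 49 14.283752 [ 0.5866913  -0.23680228]
F 47 -75.619255 [ 0.63327223 -0.16739951]
[[181, 248], [182, 248], [183, 248], [184, 248], [185, 248], [186, 248], [187, 248], [188, 248], [189, 248], [190, 248], [191, 248], [192, 248], [193, 248], [194, 248], [195, 248], [196, 248], [197, 248], [198, 248], [199, 248], [200, 249], [201, 249], [201, 250], [201, 251], [201, 252], [201, 253], [202, 254], [202, 255], [202, 256], [201, 257], [201, 258], [200, 259], [200, 260], [199, 260], [198, 261], [197, 262], [196, 262], [195, 262], [194, 262], [193, 262], [192, 262]]
orange [ 3.21794713e-01 -5.36364463e-01 -1.14265712e-04] [ 0.48595472 -0.1605844   0.34412964]
```

View pics/b_m.png

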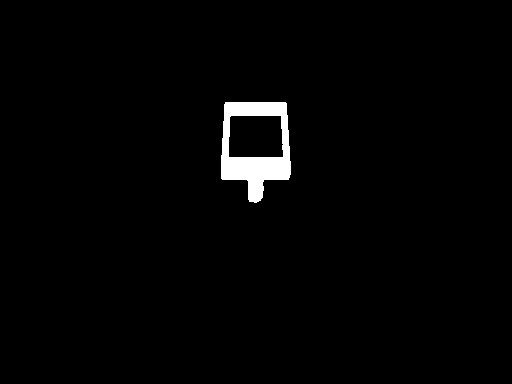

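Tray result: yaw is about 14.2°, and the handle centre is about (0.5045, -0.210), with the mask and depth agreeing. Next I'll take a close look at the printer front before grasping.

```bash
python3 - <<'E'
from h import *
from bench import arm
R=Rt(-.055,60)
for x,z in((.44,.22),(.42,.24),(.40,.26),(.46,.2)):
    q=arm.inverse_kinematics(np.array([x,.12,z]),R); print(x,q)
    if q is not None:
        arm.move_pose([x,.12,z],R);break
snap(arm,"wrist","c_wrist"); o=arm.get_obs(); print(o["clock"],o["tool_pos"])
E
```

```text
0.44 None
0.42 None
0.4 None
0.46 [ 0.40464638 -0.74422783  2.35459628 -0.6864291   0.6512719   2.39095214]
3.3833 [0.4601984  0.1194109  0.19998587]
```

View pics/c_wrist.png

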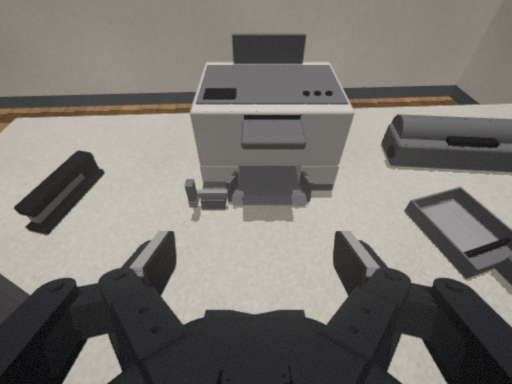

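The view shows the printer front with the bay at (270,185), cheeks at (238,190) and (303,190), lip at (273,132) and bolt tab at (191,193).

```bash
python3 - <<'E'
from h import *
p,d,K,T=load("c_wrist.npz");P=pts(d,K,T)
def rg(u0,v0,u1,v1): return P[v0:v1,u0:u1].reshape(-1,3)
print("table",np.median(rg(200,225,330,240)[:,2]))
f=np.vstack([rg(205,115,238,155),rg(310,115,342,155)])
l=cv2.fitLine(f[:,:2].astype(np.float32),cv2.DIST_HUBER,0,.01,.01).ravel()
print("front",l,np.degrees(np.arctan2(l[1],l[0])))
yaw=np.radians(-3.1);Rz=np.array([[np.cos(yaw),-np.sin(yaw)],[np.sin(yaw),np.cos(yaw)]])
home=np.array([.767,.0796])-Rz@[.129,0];print("home",home)
Q=P.copy();Q[...,:2]=(P[...,:2]-home)@Rz  # printer frame about home
# face extents
m=(abs(Q[...,0]-.044)<.012)&(Q[...,2]>.09)&(Q[...,2]<.115);print("face x med",np.median(Q[m][:,0]),"y",np.percentile(Q[m][:,1],[0.5,99.5]))
m=(abs(Q[...,1])<.07)&(Q[...,2]>.13)&(Q[...,2]<.146)&(Q[...,0]>-.03)&(Q[...,0]<.03);print("lip y",np.percentile(Q[m][:,1],[1,99]),"x",np.percentile(Q[m][:,0],[1,99]))
m=(Q[...,2]>.042)&(Q[...,2]<.075)&(Q[...,1]>.06)&(Q[...,1]<.14)&(abs(Q[...,0])<.03)
print("tab",m.sum(),np.percentile(Q[m],[2,50,98],axis=0))
m=(Q[...,2]>.036)&(Q[...,2]<.055)&(abs(Q[...,1])<.075)&(abs(Q[...,0]-.03)<.02)
a=Q[m];print("cheeks",len(a));
for s in(1,-1):
    b=a[a[:,1]*s>0];print(s,np.percentile(b,[2,50,98],axis=0))
m=(abs(Q[...,1])<.04)&(Q[...,2]<.03)&(Q[...,0]>.02)&(Q[...,0]<.06);print("floor",m.sum(),np.median(Q[m][:,2]))
for r in(160,168,176,184,192,200): print(r,[tuple(np.round(Q[r,u]*1000).astype(int)) for u in(225,232,239,246,270,296,302,309,316)])
E
python3 - <<'E'
import cv2
p=cv2.imread('pics/c_wrist.png')[100:220,180:340];cv2.imwrite('pics/c_z.png',cv2.resize(p,None,fx=5,fy=5,interpolation=cv2.INTER_CUBIC))
E
```

```text
table -0.0010724533613094126
front [0.05507133 0.9984824  0.6837529  0.11140006] 86.84304
home [0.63818877 0.08657617]
face x med 0.044169529402648774 y [-0.10814874  0.10824328]
lip y [-0.03856037  0.03866348] x [-0.00671695  0.0295442 ]
tab 221 [[-0.01465855  0.06082758  0.04311104]
 [-0.01236847  0.11234417  0.05966683]
 [ 0.0235369   0.11965779  0.06971698]]
cheeks 463
1 [[0.01655678 0.04968947 0.03638153]
 [0.04352604 0.06047016 0.04475654]
 [0.04663417 0.0743227  0.05322189]]
-1 [[ 0.01653088 -0.07430447  0.03668211]
 [ 0.04329561 -0.0603002   0.04456698]
 [ 0.04630747 -0.05036091  0.05345134]]
floor 825 0.01491922507454796
160 [(np.int64(45), np.int64(68), np.int64(66)), (np.int64(44), np.int64(58), np.int64(67)), (np.int64(43), np.int64(47), np.int64(67)), (np.int64(43), np.int64(36), np.int64(67)), (np.int64(45), np.int64(-1), np.int64(66)), (np.int64(43), np.int64(-40), np.int64(68)), (np.int64(44), np.int64(-50), np.int64(66)), (np.int64(45), np.int64(-61), np.int64(66)), (np.int64(44), np.int64(-71), np.int64(67))]
168 [(np.int64(43), np.int64(69), np.int64(51)), (np.int6
[... 1261 characters left out ...]
5), np.int64(48), np.int64(15)), (np.int64(25), np.int64(37), np.int64(15)), (np.int64(25), np.int64(-2), np.int64(15)), (np.int64(25), np.int64(-44), np.int64(15)), (np.int64(25), np.int64(-54), np.int64(15)), (np.int64(16), np.int64(-63), np.int64(24)), (np.int64(40), np.int64(-82), np.int64(-1))]
200 [(np.int64(7), np.int64(70), np.int64(16)), (np.int64(13), np.int64(59), np.int64(9)), (np.int64(11), np.int64(48), np.int64(11)), (np.int64(12), np.int64(37), np.int64(11)), (np.int64(13), np.int64(-2), np.int64(9)), (np.int64(13), np.int64(-44), np.int64(9)), (np.int64(12), np.int64(-53), np.int64(10)), (np.int64(18), np.int64(-66), np.int64(3)), (np.int64(21), np.int64(-79), np.int64(-1))]
```

View pics/c_z.png

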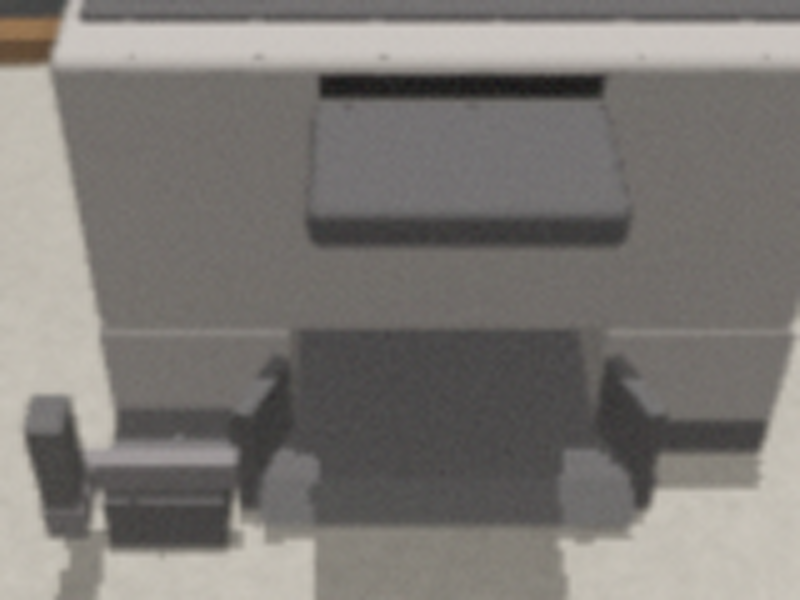

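Home is confirmed at (0.6382, 0.0866), yaw about -3.1°, from both views. I'll grasp now.

```bash
python3 - <<'E'
from h import *
from bench import arm
yaw=np.radians(14.2);R=Rt(yaw,40);f=np.array([np.cos(yaw),np.sin(yaw),0])
h=np.array([.5045,-.210,.023]); g=h-.005*f+[0,0,.004]; t=g+R[:,0]*arm.tcp_to_grasp
print(t)
arm.move_pose(t+[0,0,.10]-.04*f,R)
arm.move_l(t+[0,0,.03]-.012*f,v=.15)
print(arm.move_l(t,v=.06,until_force=15)); snap(arm,"wrist","d0")
arm.close(100); o=arm.get_obs(); print(o["width"],o["ft_force"],o["tool_pos"],o["clock"])
arm.move_l(np.array(o["tool_pos"])+[0,0,.06],v=.08)
o=arm.get_obs(); print(o["width"],o["ft_force"],o["moment"],o["tool_pos"],o["clock"])
snap(arm,"wrist","d1");snap(arm,"side","d1s")
E
```

```text
[ 0.51130563 -0.20827791  0.01267497]
False
0.2180656282779134 [-2.33479414 -0.53088856  2.95254739] [ 0.51144813 -0.20844803  0.01299042] 7.2583
0.21588362463947564 [-0.36242563  0.09156668 -0.88627536] [-0.1411462   0.41403234  0.01688838] [ 0.51113084 -0.20820462  0.0723391 ] 8.1583
```

View pics/d1.png

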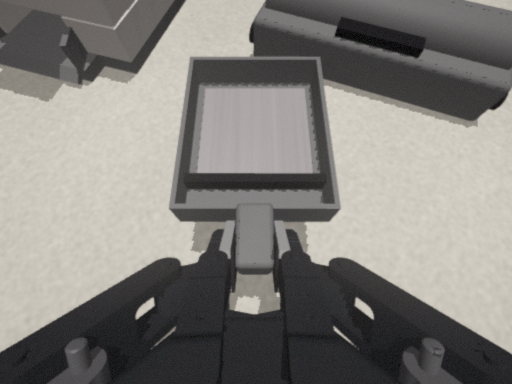

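View pics/d1s.png

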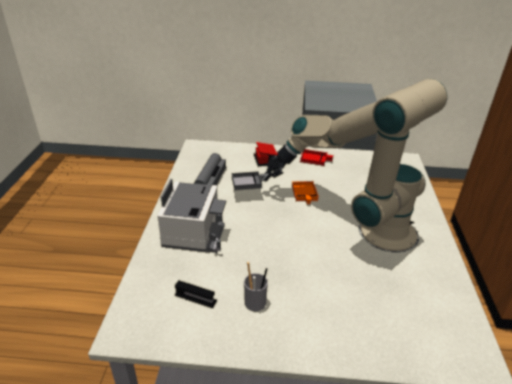

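The wrist view shows the tray held and lifted, with its rim corners at about (190,58), (322,58), (336,215) and (172,215). I'll measure the in-hand pose from depth.

```bash
cat >> h.py <<'E'
def rim(tag,tool_pos,R):
    """tray rim in a level frame about the grasp: forward f, left l"""
    p,d,K,T=load(tag);P=pts(d,K,T)
    f=R[:,0].copy();f[2]=0;f/=np.linalg.norm(f);l=np.array([-f[1],f[0],0])
    g=tool_pos-R[:,0]*.0187
    D=P-g; return np.stack([D@f,D@l,D[...,2]],-1)
E
python3 - <<'E'
from h import *
from bench import arm
o=arm.get_obs();Q=rim("d1",o["tool_pos"],o["orientation"])
for n,(u0,v0,u1,v1) in dict(left=(176,80,200,200),right=(318,80,336,200),far=(200,56,315,66),near=(195,206,315,212),handle=(246,210,264,262)).items():
    q=Q[v0:v1,u0:u1].reshape(-1,3);q=q[(q[:,2]>-.03)&(q[:,2]<.04)]
    zt=np.percentile(q[:,2],97);
    if n in("left","right"):
        # top rim by z vs f
        bins=np.linspace(.02,.14,7)
        print(n,[(round(float(np.percentile(q[(q[:,0]>a)&(q[:,0]<b)][:,2],92))*1000,1),round(float(np.median(q[(q[:,0]>a)&(q[:,0]<b)&(q[:,2]>-.008)][:,1]))*1000,1)) for a,b in zip(bins[:-1],bins[1:]) if ((q[:,0]>a)&(q[:,0]<b)&(q[:,2]>-.008)).sum()>5])
    else: print(n,np.percentile(q,[5,50,95],axis=0).round(4).tolist())
E
```

```text
Traceback (most recent call last):
  File "h.py", line 23, in rim
    p,d,K,T=load(tag);P=pts(d,K,T)
            ~~~~^^^^^
  File "h.py", line 3, in load
    z=np.load(n); return z["p"],z["d"],z["K"],z["T"]
FileNotFoundError: [Errno 2] No such file or directory: 'd1'
```

```bash
cat > m.py <<'E'
from h import *
import sys
from bench import arm
def run(tag):
    o=arm.get_obs();Q=rim(tag+".npz",o["tool_pos"],o["orientation"])
    for n,(u0,v0,u1,v1) in dict(left=(172,70,205,210),right=(312,70,340,210),far=(200,54,315,68),near=(195,204,315,214),handle=(246,210,264,262)).items():
        q=Q[v0:v1,u0:u1].reshape(-1,3);q=q[(q[:,2]>-.03)&(q[:,2]<.04)]
        if n in("left","right"):
            q=q[q[:,2]>-.008]; bins=np.linspace(.02,.14,7);out=[]
            for a,b in zip(bins[:-1],bins[1:]):
                k=q[(q[:,0]>a)&(q[:,0]<b)]
                if len(k)>8: out.append((np.percentile(k[:,2],[50,92])*1000).round(1).tolist()+(np.percentile(k[:,1],[5,95])*1000).round(1).tolist())
            print(n,out)
        else: print(n,np.percentile(q,[5,50,95],axis=0).round(4).tolist())
run(sys.argv[1])
E
python3 m.py d1
```

```text
left [[-2.4, -1.5, 31.0, 48.4], [-2.5, -1.5, 46.1, 49.1], [-2.4, -1.6, 46.1, 49.0], [-2.6, -1.7, 46.1, 48.9], [-2.5, -1.6, 45.9, 48.8], [-2.7, -1.8, 45.8, 48.8]]
right [[-2.5, -1.6, -47.2, -32.9], [-2.5, -1.6, -47.4, -44.5], [-2.7, -1.7, -47.5, -44.5], [-2.7, -1.9, -47.8, -44.7], [-2.6, -1.9, -47.6, -44.6], [-2.9, -2.0, -47.7, -44.8]]
far [[0.1392, -0.04, -0.0095], [0.1402, -0.0012, -0.0049], [0.1423, 0.0377, -0.002]]
near [[0.017, -0.0298, -0.01], [0.0231, 0.0007, -0.0022], [0.0255, 0.0317, 0.0103]]
handle [[-0.0066, -0.0031, 0.0089], [0.0046, 0.0012, 0.0099], [0.0168, 0.005, 0.0109]]
```

The tray is level in the hand: pitch under 0.3°, yaw about -0.2°, lateral +0.6 mm. I'll go to the pre-insert pose and insert with a force guard.

```bash
cat > ins.py <<'E'
from h import *
from bench import arm
YAW=np.radians(-3.1); F=np.array([np.cos(YAW),np.sin(YAW),0]);Lf=np.array([-F[1],F[0],0])
HOME=np.array([.6382,.0866,.039]); R=Rt(np.radians(-2.9),40)
def tcp(dx,dz=0,dy=0):  # tool pose putting handle at home + dx*F
    return HOME+F*(dx-.005)+Lf*(dy-.0006)+[0,0,.004+dz]+R[:,0]*arm.tcp_to_grasp
def st(s):
    o=arm.get_obs();print(s,o["clock"],np.round(o["tool_pos"],4),np.round(o["ft_force"],1),round(o["width"],3))
E
python3 - <<'E'
from ins import *
for dx in(-.17,-.15,-.1,-.05,0): print(dx,arm.inverse_kinematics(tcp(dx,.004),R))
arm.move_l(tcp(-.165,.03),v=.16,frame=R);st("pre")
arm.move_l(tcp(-.150,.005),v=.08);st("low")
snap(arm,"wrist","e1")
E
```

```text
-0.17 [ 0.22026459 -0.28728081  2.27336285 -0.36430034  0.50377453  2.10270928]
-0.15 [ 0.20384605 -0.21968329  2.22039407 -0.35457129  0.48481307  2.08400858]
-0.1 [ 0.17006869 -0.06731984  2.08705761 -0.32475428  0.45668246  2.03443417]
-0.05 [ 0.1439422   0.06853791  1.95112706 -0.28997005  0.4496284   1.98313574]
0 [ 0.12317455  0.19415432  1.81111558 -0.25386459  0.45845408  1.9330837 ]
pre 10.525 [0.4803 0.0944 0.0587] [-0.4 -0.  -0.7] 0.215
low 11.0417 [0.4953 0.0936 0.0336] [-0.2 -0.5 -0.7] 0.215
```

View pics/e1.png

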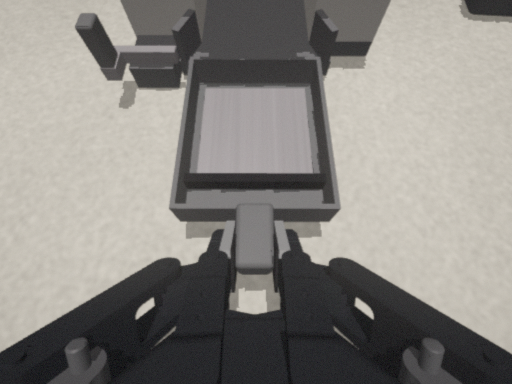

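The tray is centred on the bay: tray columns 190-323, bay edges about 205-305. I'll insert it now.

```bash
python3 - <<'E'
from ins import *
print(arm.move_l(tcp(-.085,.005),v=.08,until_force=12));st("a")
print(arm.move_l(tcp(-.030,.003),v=.06,until_force=15));st("b")
print(arm.move_l(tcp(-.008,.001),v=.05,until_force=15));st("c")
snap(arm,"wrist","e2")
E
```

```text
False
a 12.05 [0.5599 0.0903 0.0334] [-0.  -0.4 -0.8] 0.219
False
b 13.1167 [0.6149 0.0873 0.0315] [ 0.2  0.1 -1.8] 0.217
False
c 13.7083 [0.6372 0.0861 0.0294] [ 0.5  0.3 -0.8] 0.216
```

View pics/e2.png

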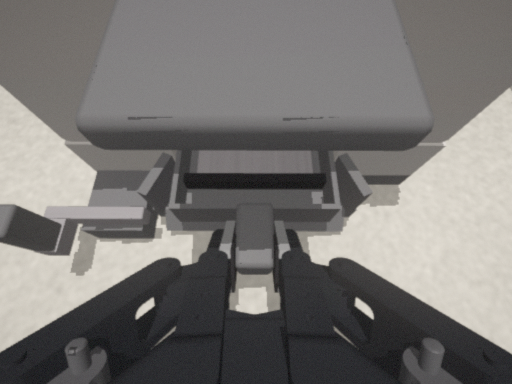

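The tray is between the cheeks without contact. Next is the final push to the stop.

```bash
python3 - <<'E'
from ins import *
print(arm.move_l(tcp(-.008,-.003),v=.02,until_force=6));st("down")
o=arm.get_obs();z=o["tool_pos"][2]
t=tcp(.008);t[2]=z
print(arm.move_l(t,v=.03,until_force=18));st("push")
o=arm.get_obs();print("handle dx",(o["tool_pos"]-tcp(0))@F)
snap(arm,"wrist","e3")
E
python3 - <<'E'
from ins import *
p,d,K,T=load("e3.npz");P=pts(d,K,T)
Q=P-HOME;q=np.stack([Q@F,Q@Lf,P[...,2]],-1)
for u in(190,205,300,320): print(u,[tuple((q[v,u]*1000).round(1).tolist()) for v in range(180,236,5)])
print("table?",np.median(P[300:330,20:80,2]))
E
```

```text
True
down 13.9667 [0.6381 0.0863 0.0289] [ 1.4 -0.4  1.8] 0.215
True
push 14.325 [0.6446 0.0861 0.029 ] [-5.5  0.6  7.1] 0.217
handle dx -0.0005937653977755978
190 [(40.3, 41.7, 29.2), (39.4, 42.9, 23.4), (38.6, 44.3, 16.9), (34.4, 43.6, 18.1), (30.6, 43.1, 18.7), (19.1, 37.1, 40.6), (16.9, 37.4, 38.2), (16.9, 39.4, 29.2), (17.2, 41.9, 17.9), (15.6, 43.0, 12.0), (12.6, 43.0, 10.6), (9.7, 43.1, 8.8)]
205 [(40.0, 32.0, 29.9), (39.2, 33.0, 23.9), (38.4, 34.0, 17.4), (34.8, 33.7, 17.4), (30.8, 33.2, 18.5), (19.0, 28.5, 40.9), (16.7, 28.6, 39.1), (17.2, 30.5, 28.5), (17.2, 32.2, 18.1), (15.5, 33.0, 12.4), (12.6, 33.1, 10.8), (9.8, 33.2, 8.6)]
300 [(40.1, -28.4, 30.0), (39.2, -29.2, 24.5), (38.0, -30.0, 18.8), (34.5, -29.8, 18.7), (31.3, -29.7, 17.7), (19.2, -25.2, 41.0), (17.5, -25.7, 37.4), (17.5, -27.1, 28.2), (17.1, -28.6, 19.0), (15.4, -29.3, 13.6), (12.9, -29.6, 10.5), (9.8, -29.6, 9.3)]
320 [(40.2, -41.1, 29.9), (38.8, -42.0, 25.4), (38.8, -43.8, 17.3), (35.2, -43.5, 17.1), (31.1, -42.8, 18.3), (19.0, -36.3, 41.7), (17.4, -37.1, 37.7), (17.0, -38.9, 29.8), (17.3, -41.4, 18.6), (15.3, -42.3, 14.0), (13.0, -42.9, 10.1), (9.8, -42.8, 9.4)]
table? -0.0006602693140050518
```

View pics/e3.png

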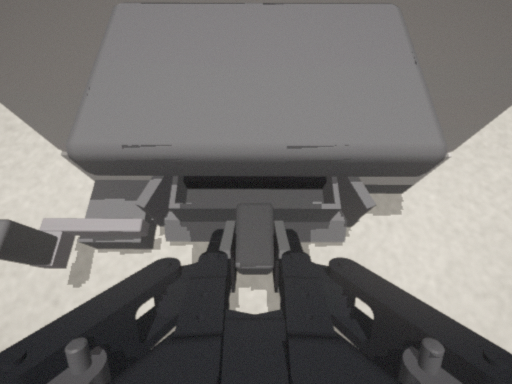

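The end wall is at +17.1 mm against the expected 17, so the tray is home within about 1 mm. I'll press firmly once more, then release.

```bash
python3 - <<'E'
from ins import *
o=arm.get_obs();t=o["tool_pos"]+F*.006
print(arm.move_l(t,v=.02,until_force=25));st("push2");print("dx",(arm.get_obs()["tool_pos"]-tcp(0))@F)
arm.wait(.2);st("w")
arm.ungrasp();st("open")
o=arm.get_obs()
arm.move_l(o["tool_pos"]-F*.05+[0,0,.002],v=.1)
o=arm.get_obs();arm.move_l(o["tool_pos"]-F*.06+[0,0,.1],v=.2);st("back")
snap(arm,"wrist","f1")
p,d,K,T=load("f1.npz");P=pts(d,K,T);Q=P-HOME;q=np.stack([Q@F,Q@Lf,P[...,2]],-1)
m=(q[...,2]>.020)&(q[...,2]<.038)&(abs(q[...,1])>.015)&(abs(q[...,1])<.042)&(q[...,0]<.035)&(q[...,0]>-.05)
for s in(1,-1): k=q[m&(q[...,1]*s>0)];print("wall",len(k),np.percentile(k[:,0],[5,25,50]).round(4))
m=(q[...,2]>.045)&(q[...,2]<.075)&(q[...,1]>.07)&(q[...,1]<.14)&(q[...,0]<.01)&(q[...,0]>-.03)
print("tab",m.sum(),np.percentile(q[m],[2,50,98],axis=0).round(4).tolist())
m=(q[...,2]>.050)&(q[...,2]<.065)&(abs(q[...,1])<.02)&(q[...,0]<.03)&(q[...,0]>-.03)
print("handle",np.percentile(q[m],[2,50,98],axis=0).round(4).tolist())
E
```

```text
True
push2 14.5833 [0.6446 0.0862 0.029 ] [-6.4 -1.1  7.2] 0.218
dx -0.0005759329650674473
w 14.7833 [0.6447 0.0862 0.029 ] [-5.5  1.2  5.2] 0.215
open 15.4417 [0.6444 0.0861 0.0283] [-0.3 -0.  -0.8] 1.001
back 16.825 [0.5352 0.092  0.1301] [ 0.1  0.4 -0.7] 1.0
wall 207 [0.0163 0.0166 0.0168]
wall 207 [0.0163 0.0166 0.0169]
tab 436 [[-0.0141, 0.1087, 0.046], [-0.0095, 0.1119, 0.0644], [0.0009, 0.1197, 0.0697]]
handle [[-0.017, -0.009, 0.0503], [-0.0026, 0.0001, 0.0528], [0.0157, 0.01, 0.0541]]
```

View pics/f1.png

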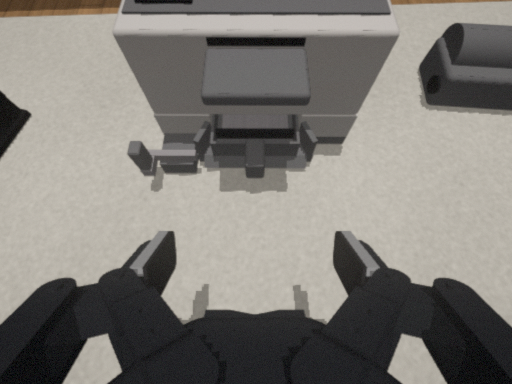

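The tray is fully home, with the wall at 16.7 mm on both sides. The bolt tab is centred at y≈+0.114. I'll push it across with closed fingers from its +y side.

```bash
cat > bolt.py <<'E'
from ins import *
R2=Rt(YAW,40)
def tb(y,dx=0,dz=0): # point 9 mm behind tcp at tab middle
    return HOME+F*(-.006+dx)+Lf*y+[0,0,.058-.039+dz]+R2[:,0]*.009
E
python3 - <<'E'
from bolt import *
for y in(.18,.165,.1,.07): print(arm.inverse_kinematics(tb(y),R2))
arm.close(40)
arm.move_pose(tb(.175,-.06,.05),R2);st("p")
arm.move_l(tb(.175),v=.15);st("q")
snap(arm,"wrist","g1")
E
```

```text
[ 0.46518485  0.33202189  1.59860367 -0.54983087  0.65664285  2.43544907]
[ 0.44080545  0.3119092   1.62398605 -0.53631563  0.64035028  2.40764603]
[ 0.32707823  0.23290487  1.72071954 -0.45586151  0.57422521  2.25920374]
[ 0.27027919  0.20144841  1.75787517 -0.40480986  0.54707043  2.17371116]
p 18.4 [0.5873 0.264  0.1009] [-0.2  0.2  0. ] -0.002
q 19.0667 [0.6476 0.2606 0.0519] [0.5 1.  0.3] -0.0
```

View pics/g1.png

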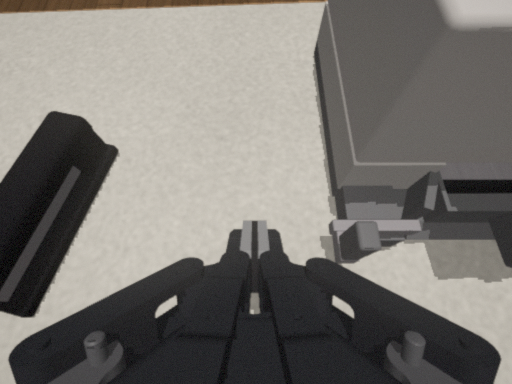

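```bash
python3 - <<'E'
from bolt import *
print(arm.move_l(tb(.145),v=.08,until_force=8));st("near")
print(arm.move_l(tb(.060),v=.04,until_force=14));st("push")
o=arm.get_obs();print("y",(o["tool_pos"]-HOME)@Lf)
snap(arm,"wrist","g2")
E
```

```text
False
near 19.6417 [0.6459 0.2309 0.0513] [-0.1 -0.1  0.2] 0.001
True
push 20.9167 [0.643  0.1815 0.0511] [1.8 4.3 0.3] 0.001
y 0.09497873449132761
```

View pics/g2.png

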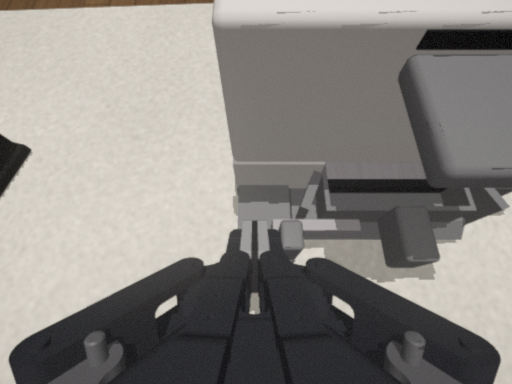

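The bar now crosses the tray's front, ending near column 358 against the handle at 385. I'll press once more to confirm it's at the stop.

```bash
python3 - <<'E'
from bolt import *
print(arm.move_l(tb(.080),v=.03,until_force=25));st("push")
o=arm.get_obs();y=(o["tool_pos"]-HOME)@Lf;print("y",y)
arm.wait(.2);st("w")
arm.move_l(tb(y+.035),v=.08);arm.move_l(tb(y+.035,-.12,.08),v=.2)
arm.move_pose(tb(.06,-.10,.10),R2);st("away")
snap(arm,"wrist","h1");snap(arm,"top","h1t")
p,d,K,T=load("h1.npz");P=pts(d,K,T);Q=P-HOME;q=np.stack([Q@F,Q@Lf,P[...,2]],-1)
m=(q[...,2]>.045)&(q[...,2]<.075)&(q[...,1]>.055)&(q[...,1]<.14)&(q[...,0]<.01)&(q[...,0]>-.03)
print("tab",m.sum(),np.percentile(q[m],[1,50,99],axis=0).round(4).tolist())
m=(q[...,2]>.020)&(q[...,2]<.034)&(q[...,1]<-.015)&(q[...,1]>-.042)&(q[...,0]<.035)&(q[...,0]>-.05)
print("wall",np.percentile(q[m][:,0],[5,25,50]).round(4))
m=(q[...,2]>.030)&(q[...,2]<.04)&(q[...,1]>.013)&(q[...,1]<.07)&(q[...,0]<.014)&(q[...,0]>-.02)
print("bar",m.sum(),np.percentile(q[m],[1,50,99],axis=0).round(4).tolist())
m=(q[...,2]>.050)&(q[...,2]<.065)&(abs(q[...,1])<.02)&(q[...,0]<.03)&(q[...,0]>-.03)
print("handle",np.percentile(q[m],[2,50,98],axis=0).round(4).tolist())
E
```

```text
True
push 21.2583 [0.6429 0.1815 0.0513] [ 2.9  6.5 -1.1] 0.005
y 0.09506394610830717
w 21.4583 [0.6429 0.1816 0.0513] [ 2.9  5.3 -1.2] 0.001
away 23.325 [0.5419 0.1506 0.1505] [-0.8 -0.4 -0.5] 0.0
tab 281 [[-0.0144, 0.0699, 0.0455], [-0.0114, 0.0755, 0.0679], [0.0008, 0.0818, 0.07]]
wall [0.0163 0.0166 0.0169]
bar 311 [[0.0046, 0.0269, 0.0305], [0.0076, 0.0479, 0.0347], [0.0131, 0.0697, 0.0363]]
handle [[-0.0166, -0.0085, 0.0505], [-0.0018, 0.001, 0.0528], [0.0152, 0.01, 0.0542]]
```

View pics/h1.png

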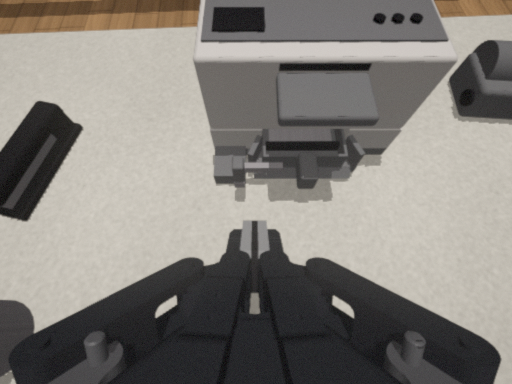

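View pics/h1t.png

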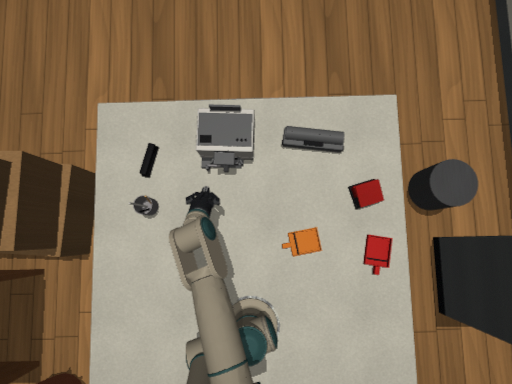

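The tab is at y = +0.076, which is fully shut. The tray is home, nothing else has moved, and the gripper is clear, so I'm handing in.

```bash
python3 -c "
from bench import arm
print(arm.get_obs()['ft_force']);arm.hand_in();print(arm.get_obs()['clock'])"
```

```text
[ 0.15877578  0.03555023 -1.01687972]
the job is handed in; nothing more can be done
the job is handed in; nothing more can be done
```

The paper tray is back in the bay and fully home, the tray bolt is shut across its front, and I handed the job in at about 23 s of the 56 s allowed.

I gripped the grey tray by its handle with the tool leaning back 40° and slid it in until it met the end stop. I released it, then pushed the bolt tab across with closed fingers until it stopped, and backed the arm clear.

| Last check | Measured | Expected |
|---|---|---|
| Tray end wall, in front of `tray_home` | 16.6–16.9 mm | 17 mm |
| Bolt tab, to the +y side of `tray_home` | 76 mm | 76 mm (shut) |
| Bolt tip, to the +y side of `tray_home` | about 27 mm | 26 mm |

In the last top picture the stapler, pen cup, toner, hole punch and both look-alike trays appear where they started; I compared these by eye only. The highest wrist force I read was about 9 N, and no check failed or disagreed.

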